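# Raise a counterweighted stencil frame and register the sketchbook on the press bed

### The job

The hinged stencil press is closed over a sketchbook that has slipped out of register. With the fingertips under its front lip, push the stencil frame up past its balance point so that the counterweight keeps it standing raised; then push the sketchbook along the bed until it is fully home, square against both the back stop and the side stop. Only push: do not grip the lip or lift the sketchbook, and leave the other things on the bench where they are.

Things in the scene. Friction and masses are not known exactly. Their poses are not given: they have to be found in the camera images.
- press: Base of the stencil press, fixed on the bench: plywood bed with a grey top, 260 x 290 mm, on rubber feet. Origin: centre of the base at bench height. Axes: +x from the front (lip side) to the back (hinge), +y to the press's left, z up. Bed top 30 mm above the origin. Hinge axis parallel to y at x = +100, z = 80 mm, brackets at y = +-105 mm.
- stencil (a joint): Hinge angle of the stencil frame, rad: 0 closed, level over the bed (underside 16 mm above it); grows as the front edge rises; 1.66 raised, at rest, leaning back a little. Aluminium frame 205 x 270 mm, 14 mm thick, front edge 230 mm from the hinge axis. Balances at about 1.0 rad: below it falls shut, above it falls open by itself (damped) and stays. Lifting at the lip takes 2.5 to 4 N when closed, less as it rises.
- lip_under (a point): Middle of the lip's underside, 12 mm from its free edge; moves with the frame, axes as the press's when closed. Lip: plate 42 x 110 x 4 mm along the frame's front, bent up 45 degrees from the frame, wooden strip 7 mm thick on its upper face; open space below and in front. Pressing on strip and underside at once counts as gripping. Closed: 80 mm above the bench, 251 mm before the hinge axis; free edge at 90 and 258 mm.
- weight_mid (a point): Centre of the counterweight, a steel cylinder 46 mm across and 78 mm long on two rods; turns with the frame. Frame closed: 161 mm above the bench, 29 mm behind the hinge axis; it swings down behind the press as the frame rises. Raised, the frame stands upright at the back of the bed, its face 35 mm before the hinge axis at its foot, its top 0.34 m above the bench.
- back_stop (a point): Centre of the front face of the back stop: a steel bar 170 mm long (along the press's y) and 7 mm high on the bed, at x = +70 mm in the press's frame.
- side_stop (a point): Centre of the inner face of the side stop: a short steel block 26 mm long (along the press's x) and 7 mm high on the bed's right, at x = -10, y = -115.5 mm in the press's frame.
- book_mid (a point): Centre of the cream sketchbook, half-way up (5.5 mm above its underside). It is 140 mm (its x) x 200 mm (its y) x 11 mm, 0.28 kg, loose on the smooth bed, with its x and y nearly along those of the press; it starts 15 to 35 mm short of the back stop and 12 to 28 mm short of the side stop, turned by up to 0.12 rad.
- sketchbook: The same sketchbook; origin at the centre of its underside, z up.
- book_home (a point): Where the sketchbook's centre lies when it is fully home against both stops (fixed to the press, same axes): 0, -15, 35.5 mm in the press's frame.
- ink_roller: Bystander: ink roller with a black handle, 109 x 172 x 33 mm, to the robot's right of the press.
- pot_a: Bystander: pigment pot with a white lid, 58 mm across, 59 mm high, to the robot's right.
- pot_b: Bystander: pigment pot with a blue lid, same size, beside the other.
- brush: Bystander: flat brush with a red handle, 23 x 206 x 13 mm, in front of the press.
- tape: Bystander: black roll of tape, 84 mm across, 18 mm high, between the robot and the press.
- pen: Bystander: marker pen, 16 x 134 mm, lying to the robot's left of the press.
- rubber: Bystander: white eraser, 22 x 50 x 13 mm, between the robot and the press.

How it is judged:
By the outcome, as a careful person would: the job done as asked, in the order asked, and still so for the second after the job is handed in, with the robot touching nothing.
It also fails if it takes over 67 s, if anything falls off the work surface, if the arm or the gripper's body presses on something with over 40 N, if the wrist force passes 120 N, or if a joint passes its speed limit or range.

### The arm

A 7-joint arm with a two-finger parallel gripper is mounted at the origin on the work surface; the furniture and walls round the work are solid. World frame = base frame: x ahead of the robot, y to its left, z up, the work surface at z = 0. Lengths are in m, angles in rad, forces in N, time in s.
With the tool pointing down it reaches from about 0.4 to 0.85 m from the base axis. Payload 10.4 kg.
Tool frame: the origin (TCP) lies on the centre line of the jaws, within the pads' length; the fingertips stand 11 mm ahead of it and the grasp point (between the pads) lies 8 mm behind it; z points along the fingers, y is the line along which they close (so a half turn about z gives the same grasp; the last joint's range is limited). The gripper opens to 87 mm and grips with 3 to 60 N. Pads are 19 mm wide; open, the fingers measure 117 mm over their backs; the gripper's body (75 mm by 190 mm) begins 51 mm behind the grasp point.
Start: joints at [1.239, 0.332, -0.065, 1.46, 0.022, 1.35, -0.088], TCP at [0.19, -0.595, 0.234] pointing down, gripper open.
Joint ranges: [-2.6, 2.6], [-0.5, 2.12], [-1.47, 1.34], [0.16, 2.42], [-1.27, 4.41], [0.06, 2.06], [-2.6, 2.6]. Speed limits (rad/s): [2.22, 2.22, 2.79, 2.79, 3.14, 3.14, 3.14].

### API

Orientations are given as a unit quaternion [x, y, z, w].
In Python, from bench import r gives the robot as it stands.
- The arm moves only by the shell command python3 -m pendant 'ROWS' [OPENING] [FORCE]. ROWS is JSON, a list of rows, each a list of 4 numbers: the shift along the tool's x, y, z in m, then the turn about the tool's z in rad. A call has 1 to 8 rows; each row shifts and turns the commanded pose from where the row before left it, along the tool's axes as they then stand; what a row does not reach is not made up. A row lasts 1/12 s, in which the tool goes at most 41.7 mm and 7.16 degrees, less where a joint would pass 70% of its speed; a pose out of reach is approached as far as the arm can. A call with a gripper value outside its range is refused whole. OPENING is the opening, from 0 (shut) to 1 (fully open), set as the call begins (- or left out, the last holds). The fingers move at their own pace and stop on an object; FORCE is the grip in N (left out, the last holds). Time passes only in rows, so rows that do not move let the fingers close. It gives the time, the measured TCP pose, the force, the opening and the grip force at its end, in the units of the state.
- r.read_state(): the state, without advancing time (a new reading comes with each control period).
- r.camera(name): name is "scene" or "top" or "wrist"; returns a dict with "img" (480x640x3 uint8, red, green, blue), "camera_matrix" (3x3 intrinsics, pixels), "xyz" and "attitude" of the camera in the world. Camera axes: x right, y down, z forward; pixel columns grow to the right and rows downward; lengths in m; the calibration is good to about 2 mm. A picture is of the moment at which its call begins. There is no depth.
- r.close_job(): hands the job in; it is judged then, once.
Trained networks look in the newest picture that a camera, given by its name, has taken for a name from the list of things; names that differ only in an ending like _2 or _b are one class to them, and where a whole thing is asked for, a point or a joint stands for the part that bears it (a point fixed in the world has none). Each returns a list of dicts, best first, with "score" (0 to 1); they miss things now and then, are a little off and sometimes report something else, mostly with a low value. They report only what shows in the picture. A call takes as long as a camera call.
- r.outline_of(thing, camera): "mask" (480x640 bool, what is visible of it) and "bbox" ([centre column, centre row, width, height] in pixels, round what is visible of it).
The state is a dict: "time": time; "joint_positions": joint angles; "joint_vel": joint speeds; "joint_torque": joint torques, N m; "ee_pos": TCP position; "eef_rot": TCP orientation; "ft_force": force on the tool from outside, world axes, zero at the start; "torque": the same for the moment, N m; "width": finger opening in m; "grip_force": force on a finger pad.
Only numpy, scipy, OpenCV 4.12 (cv2) and the standard library are available. Lean on these libraries where they do the work, as an engineer would, in place of code of your own. Each camera call takes 0.05 s, during which the arm holds its last target. There are 200 camera calls.

## Working session

There is one attempt and no reset: what is moved stays moved. The work goes in short steps, Python scripts to look and compute and a shell command to move; the robot and the scene stay as the last step left them, time stands still between calls to the robot, and variables do not carry over. Pictures are saved under pics/ and viewed, at most 10 in all, crops included, and the job is handed in when it is done.

```bash
mkdir -p pics; ls; python3 - <<'E'
from bench import r
import cv2,numpy as np
s=r.read_state(); print({k:np.round(v,3) for k,v in s.items()})
for n in ["scene","top"]:
    c=r.camera(n); print(n,np.round(c["camera_matrix"],1).tolist(),c["xyz"],c["attitude"])
    cv2.imwrite(f"pics/{n}0.png",c["img"][:,:,::-1])
    for t in ["press","stencil","sketchbook","lip_under","weight_mid","back_stop","side_stop","ink_roller","pot_a","brush","tape","pen","rubber"]:
        try: print(t,[(round(d["score"],2),np.round(d["bbox"]).tolist()) for d in r.outline_of(t,n)][:2])
        except Exception as e: print(t,e)
E
```

```text
pics
{'time': np.float64(0.0), 'joint_positions': array([ 1.239,  0.333, -0.065,  1.461,  0.022,  1.35 , -0.089]), 'joint_vel': array([-0.   , -0.001, -0.001,  0.002, -0.   , -0.   , -0.   ]), 'joint_torque': array([-0.0000e+00, -6.2326e+01,  2.4000e-02, -3.8989e+01, -6.1000e-02,
        4.0000e-02,  0.0000e+00]), 'ee_pos': array([ 0.19 , -0.595,  0.233]), 'eef_rot': array([ 0.988,  0.154, -0.   , -0.001]), 'ft_force': array([-0.064,  0.408, -0.469]), 'torque': array([-0.008,  0.029,  0.032]), 'grip_force': np.float64(0.0), 'width': np.float64(0.087)}
scene [[454.9, 0.0, 322.9], [0.0, 454.9, 249.3], [0.0, 0.0, 1.0]] [0.18971082 0.3061024  1.06424578] [-0.35465144  0.90148485 -0.23219822  0.08735792]
press [(0.62, [268.0, 300.0, 146.0, 125.0])]
stencil [(0.97, [268.0, 294.0, 144.0, 110.0])]
sketchbook [(0.69, [284.0, 293.0, 45.0, 54.0])]
lip_under [(0.94, [268.0, 293.0, 138.0, 113.0]), (0.35, [406.0, 267.0, 51.0, 55.0])]
weight_mid [(0.84, [269.0, 293.0, 145.0, 114.0])]
back_stop [(0.95, [269.0, 299.0, 144.0, 121.0])]
side_stop [(0.66, [266.0, 298.0, 147.0, 122.0])]
ink_roller [(0.56,
[... 653 characters left out ...]
8.0, 248.0, 74.0, 73.0]), (0.34, [263.0, 240.0, 168.0, 169.0])]
lip_under [(0.9, [259.0, 241.0, 165.0, 166.0]), (0.27, [419.0, 249.0, 29.0, 29.0])]
weight_mid [(0.57, [263.0, 241.0, 166.0, 162.0])]
back_stop [(0.89, [262.0, 244.0, 172.0, 170.0])]
side_stop [(0.77, [260.0, 243.0, 173.0, 173.0]), (0.57, [284.0, 327.0, 20.0, 17.0])]
ink_roller [(0.64, [383.0, 322.0, 51.0, 79.0])]
pot_a [(0.88, [420.0, 248.0, 26.0, 30.0]), (0.63, [451.0, 263.0, 26.0, 28.0])]
brush [(0.55, [376.0, 271.0, 51.0, 79.0])]
tape [(0.88, [330.0, 324.0, 39.0, 37.0]), (0.43, [450.0, 262.0, 26.0, 29.0])]
pen [(0.91, [190.0, 329.0, 54.0, 39.0]), (0.19, [420.0, 247.0, 27.0, 27.0])]
rubber [(0.47, [284.0, 328.0, 21.0, 19.0])]
```

```bash
python3 - <<'E'
import cv2
a=cv2.imread("pics/scene0.png")[180:420,170:450]; b=cv2.imread("pics/top0.png")[130:380,150:490]
cv2.imwrite("pics/s1.png",cv2.resize(a,None,fx=2.5,fy=2.5,interpolation=2)[:600])
cv2.imwrite("pics/t1.png",cv2.resize(b,None,fx=2.3,fy=2.3,interpolation=2))
E
```

```text
(no output)
```

View pics/s1.png

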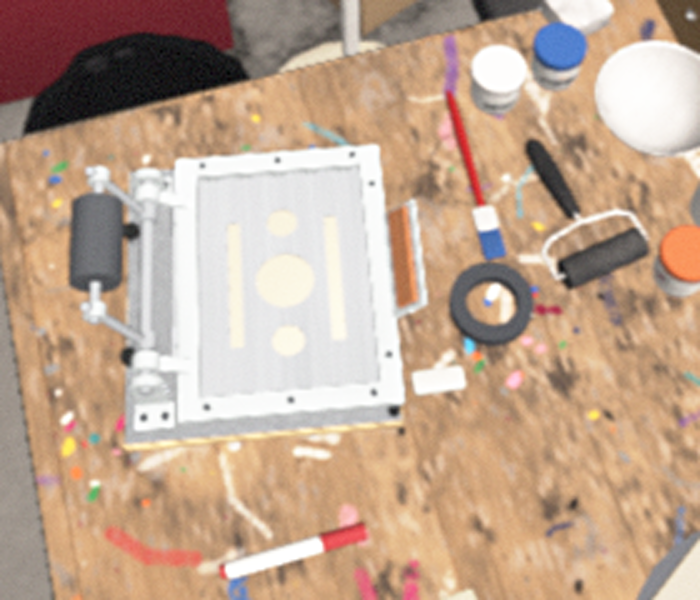

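View pics/t1.png

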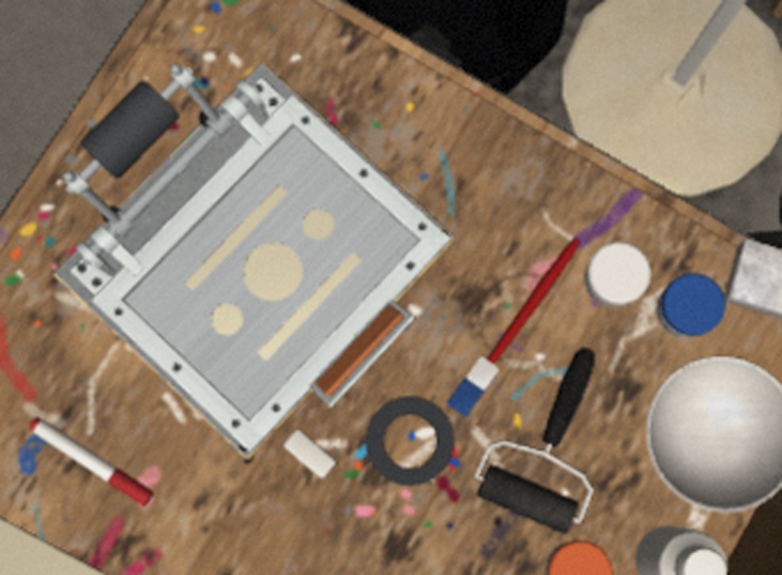

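The scene view shows the press with the lip (wooden strip) on its robot side at about (340,283) full-image px, and the counterweight at the back at (209,277). In the top view the lip is at (308,284), and the eraser (284,327) and tape (328,321) lie just in front of it. The networks' boxes for the bystanders and the press agree with this. Next I fit the press pose from the corners I read.

```bash
cat > h.py <<'E'
import numpy as np, cv2
from scipy.spatial.transform import Rotation as R
from scipy.optimize import least_squares
def proj(c,P):
    q=R.from_quat(c["attitude"]).as_matrix(); p=(np.atleast_2d(P)-c["xyz"])@q
    p=p@c["camera_matrix"].T; return p[:,:2]/p[:,2:]
def ray(c,uv,z):
    q=R.from_quat(c["attitude"]).as_matrix(); d=np.linalg.solve(c["camera_matrix"],np.r_[uv,1]); d=q@d
    return c["xyz"]+d*(z-c["xyz"][2])/d[2]
def w(pose,P):
    x,y,a=pose; P=np.atleast_2d(P)*1.; return R.from_euler("z",a).apply(P)+[x,y,0]
E
python3 - <<'E'
from h import *; from bench import r
P=np.array([[-130,-135,60],[-130,135,60],[75,-135,60],[75,135,60],[-158,-55,90],[-158,55,90],[129,0,161]])/1e3
T=np.array([[452,238],[243,455],[298,90],[95,300],[413,313],[331,403],[131,129]])/2.3+[150,130]
S=np.array([[380,147],[403,400],[178,160],[182,418],[414,202],[426,307],[98,242]])/2.5+[170,180]
ct,cs=r.camera("top"),r.camera("scene")
f=lambda p:np.r_[proj(ct,w(p,P))-T,proj(cs,w(p,P))-S].ravel()
o=least_squares(f,[.45,.1,.7],loss="soft_l1"); print(o.x); print(np.round(f(o.x).reshape(2,7,2),1).tolist())
p=o.x; np.save("press.npy",p)
print("lip edge",w(p,[-.158,0,.09]),"lip corners",w(p,P[4:6]))
for t,z in [("tape",.009),("rubber",.007),("brush",.007),("pen",.008),("ink_roller",.016),("pot",.05)]:
    try:
        d=r.outline_of(t if t!="pot" else "pot_a","top")
        d=r.outline_of(t if t!="pot" else "pot_a","scene") if 0 else d
        print(t,[(round(e["score"],2),ray(ct,e["bbox"][:2],z).round(3)) for e in d[:2]])
    except Exception as e: print(t,e)
print("yaw tool x axis",R.from_quat(r.read_state()["eef_rot"]).as_matrix().round(3).tolist())
E
```

```text
[0.57094754 0.06317159 0.8350089 ]
[[[-0.1, 0.5], [2.8, -1.7], [-1.4, 1.7], [-1.3, -0.9], [0.9, 2.0], [-0.1, 1.5], [0.6, -0.3]], [[-0.6, -0.7], [0.4, 0.7], [-0.5, -0.1], [-2.0, 1.0], [0.3, -1.2], [0.3, -0.9], [-0.3, -0.2]]]
lip edge [[ 0.46490251 -0.0539542   0.09      ]] lip corners [[ 0.50567414 -0.09086861  0.09      ]
 [ 0.42413087 -0.01703979  0.09      ]]
tape [(0.6, array([ 0.396, -0.091,  0.009])), (0.43, array([ 0.565, -0.288,  0.009]))]
rubber [(0.77, array([0.385, 0.002, 0.007]))]
brush [(0.95, array([ 0.507, -0.184,  0.007]))]
pen [(0.92, array([0.372, 0.214, 0.008]))]
ink_roller [(0.58, array([ 0.4  , -0.21 ,  0.016]))]
pot [(0.85, array([ 0.558, -0.281,  0.05 ]))]
yaw tool x axis [[0.953, 0.304, 0.0], [0.304, -0.953, -0.0], [0.0, 0.0, -1.0]]
```

```bash
python3 -m pendant '[[0,0,-0.035,-0.11],[0,0,-0.035,-0.11],[0,0,-0.03,-0.11],[0,0,0,-0.11],[0,0,0,-0.086]]' 0.45 20
python3 -m pendant '[[0.034,-0.01,0,0],[0.034,-0.01,0,0],[0.034,-0.01,0,0],[0.034,-0.01,0,0],[0.034,-0.01,0,0],[0.034,-0.01,0,0],[0.034,-0.01,0,0],[0.034,-0.01,0,0]]'
python3 -m pendant '[[0.034,-0.01,0,0],[0.034,-0.01,0,0],[0.034,-0.01,0,0],[0.034,-0.01,0,0],[0.034,-0.01,0,0],[0.034,-0.01,0,0],[0.034,-0.01,0,0]]'
cat >> h.py <<'E'
def st(r):
    s=r.read_state(); p=np.load("press.npy"); a=p[2]; M=R.from_quat(s["eef_rot"]).as_matrix()
    d=R.from_euler("z",-a).apply(s["ee_pos"]-[p[0],p[1],0]); f=R.from_euler("z",-a).apply(s["ft_force"])
    yaw=np.arctan2(M[1,0],M[0,0]); print("t %.2f press-frame tcp %s F %s yaw-press %.3f tilt %.3f w %.3f"%(s["time"],d.round(4),f.round(1),yaw-a,M[2,2],s["width"]),s["joint_positions"].round(2))
E
python3 -c "
from h import *; from bench import r; st(r)"
```

```text
time: 2.22
ee_pos: [0.1903, -0.5962, 0.3362]
eef_rot: [0.913, 0.408, -0.0, 0.002]
ft_force: [0.3, -0.1, -1.2]
width: 0.0616
grip_force: 0.0
time: 2.88
ee_pos: [0.3137, -0.3384, 0.3337]
eef_rot: [0.914, 0.405, -0.0, 0.0]
ft_force: [0.2, -1.0, -0.1]
width: 0.0396
grip_force: 0.0
time: 3.47
ee_pos: [0.4215, -0.115, 0.3339]
eef_rot: [0.914, 0.405, 0.0, 0.001]
ft_force: [1.6, -0.4, -0.2]
width: 0.0391
grip_force: 0.0
t 3.47 press-frame tcp [-0.2324 -0.0088  0.3339] F [ 0.8 -1.5 -0.2] yaw-press -0.000 tilt -1.000 w 0.039 [ 0.85 -0.11 -0.62  1.72 -0.06  1.51 -0.5 ]
```

```bash
python3 -m pendant '[[0,-0.009,0.036,0],[0,0,0.036,0],[0,0,0.036,0],[0,0,0.036,0],[0,0,0.036,0],[0,0,0.036,0],[0,0,0.035,0],[0,0,0,0]]' >/dev/null
python3 -c "
from h import *; from bench import r; st(r)"
python3 -m pendant '[[0.02,0,0,0],[0.016,0,0,0],[0.008,0,0,0],[0.005,0,0,0],[0,0,0,0]]' >/dev/null
python3 -c "
from h import *; from bench import r; st(r)
c=r.camera('scene'); cv2.imwrite('pics/s2.png',cv2.resize(c['img'][180:400,200:450,::-1],None,fx=2.5,fy=2.5,interpolation=2))"
```

```text
t 4.13 press-frame tcp [-0.2357  0.0028  0.0774] F [-0.5  1.8 -1.5] yaw-press 0.000 tilt -1.000 w 0.039 [ 0.81  0.11 -0.67  2.1   0.08  0.96 -0.64]
t 4.55 press-frame tcp [-0.184  -0.0012  0.0837] F [-0.6 -0.7  0.3] yaw-press 0.001 tilt -1.000 w 0.039 [ 0.73  0.17 -0.71  2.04  0.13  0.98 -0.78]
```

View pics/s2.png

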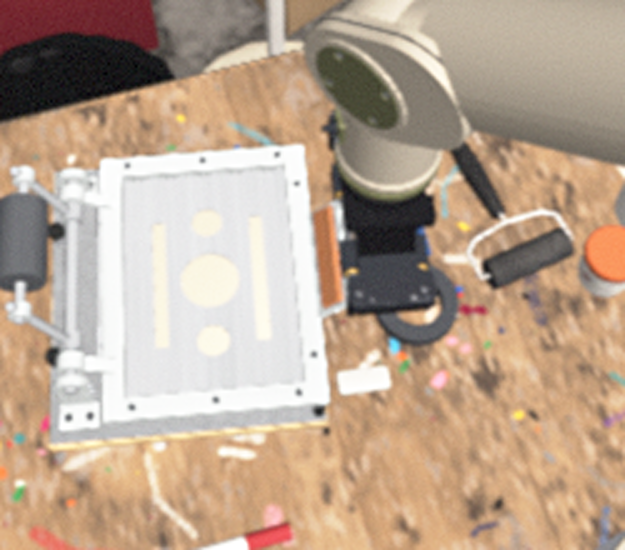

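The picture shows the gripper just in front of the lip, with the strip at about (328,258) in the crop and the gripper at (390,260). The lip is still closed. I now advance to contact.

```bash
S='python3 -c "from h import *; from bench import r; st(r)"'
python3 -m pendant '[[0.006,0,0,0],[0.004,0,0,0],[0,0,0,0]]' >/dev/null; eval $S
python3 -m pendant '[[0.003,0,0,0],[0.003,0,0,0],[0,0,0,0]]' >/dev/null; eval $S
python3 -m pendant '[[0.003,0,0,0],[0.003,0,0,0],[0,0,0,0]]' >/dev/null; eval $S
```

```text
t 4.85 press-frame tcp [-0.1744 -0.0008  0.0828] F [0.7 0.7 0. ] yaw-press -0.000 tilt -1.000 w 0.039 [ 0.71  0.19 -0.71  2.02  0.15  0.98 -0.8 ]
t 5.10 press-frame tcp [-0.1688 -0.0008  0.0825] F [-1.5 -0.2 -0.6] yaw-press -0.000 tilt -1.000 w 0.039 [ 0.7   0.19 -0.71  2.02  0.15  0.98 -0.82]
t 5.35 press-frame tcp [-0.1675 -0.0008  0.082 ] F [-20.    1.4  10.8] yaw-press -0.003 tilt -1.000 w 0.039 [ 0.69  0.2  -0.71  2.01  0.16  0.99 -0.83]
```

```bash
S='python3 -c "from h import *; from bench import r; st(r)"'
python3 -m pendant '[[0,0,-0.004,0],[0,0,-0.004,0]]' >/dev/null; eval $S
python3 -m pendant '[[0,0,-0.005,0],[0,0,-0.005,0]]' >/dev/null; eval $S
python3 -c "
from h import *; from bench import r
c=r.camera('scene'); cv2.imwrite('pics/s3.png',cv2.resize(c['img'][220:360,230:400,::-1],None,fx=3,fy=3,interpolation=2))"
```

```text
t 5.52 press-frame tcp [-0.1674 -0.0006  0.0892] F [-13.7  -1.7  -2.5] yaw-press -0.003 tilt -1.000 w 0.039 [ 0.7   0.19 -0.71  2.    0.15  1.   -0.83]
t 5.68 press-frame tcp [-0.1667 -0.0006  0.0994] F [-11.6  -1.6  -2.5] yaw-press -0.003 tilt -1.000 w 0.039 [ 0.71  0.17 -0.72  1.99  0.14  1.02 -0.81]
```

View pics/s3.png

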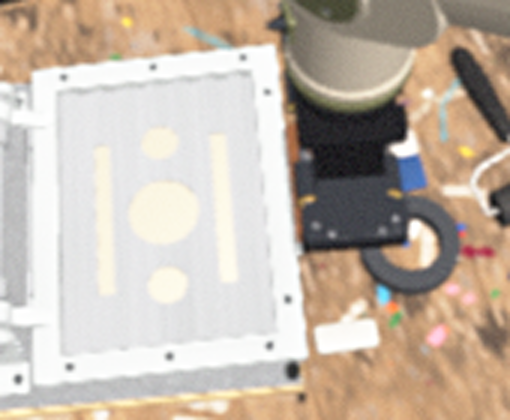

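```bash
S='python3 -c "from h import *; from bench import r; st(r)"'
python3 -m pendant '[[0.0015,0,-0.01,0],[0.002,0,-0.01,0],[0.0025,0,-0.01,0],[0.003,0,-0.01,0]]' >/dev/null; eval $S
python3 -c "
from h import *; from bench import r
c=r.camera('scene'); cv2.imwrite('pics/s4.png',cv2.resize(c['img'][180:380,190:400,::-1],None,fx=3,fy=3,interpolation=2))"
```

```text
t 6.07 press-frame tcp [-0.1594 -0.0004  0.1393] F [-20.9   1.8   1.8] yaw-press -0.003 tilt -1.000 w 0.039 [ 0.71  0.13 -0.73  1.94  0.1   1.11 -0.8 ]
```

View pics/s4.png

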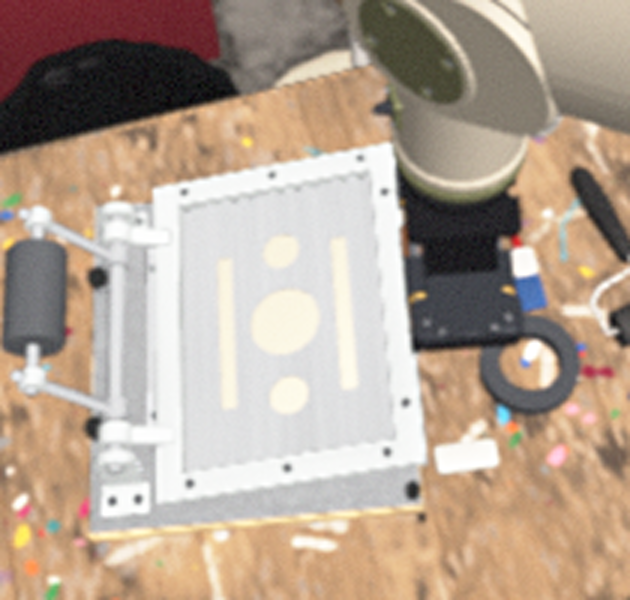

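The frame has clearly lifted: its front-left corner is at (425,455) in the crop, and it has separated from the bed corner at (420,510). I continue along the arc.

```bash
S='python3 -c "from h import *; from bench import r; st(r)"'
python3 -m pendant '[[0.0045,0,-0.015,0],[0.0055,0,-0.0145,0],[0.006,0,-0.014,0]]' >/dev/null; eval $S
python3 -m pendant '[[0.007,0,-0.014,0],[0.008,0,-0.0135,0],[0.0085,0,-0.013,0],[0.0095,0,-0.012,0]]' >/dev/null; eval $S
```

```text
t 6.37 press-frame tcp [-0.1437 -0.0004  0.1831] F [-21.8   4.3   6.1] yaw-press -0.004 tilt -1.000 w 0.039 [ 0.7   0.11 -0.74  1.87  0.08  1.21 -0.8 ]
t 6.70 press-frame tcp [-0.1104 -0.0005  0.2368] F [-27.   10.2  18.9] yaw-press -0.004 tilt -1.000 w 0.039 [ 0.66  0.12 -0.76  1.74  0.09  1.32 -0.86]
```

```bash
S='python3 -c "from h import *; from bench import r; st(r)"'
python3 -m pendant '[[0.009,0,-0.0125,0],[0.0095,0,-0.012,0],[0.0105,0,-0.011,0]]' >/dev/null; eval $S
python3 -m pendant '[[0.012,0,-0.01,0],[0.0125,0,-0.009,0],[0.013,0,-0.008,0]]' >/dev/null; eval $S
```

```text
t 6.95 press-frame tcp [-0.0767 -0.0008  0.2727] F [-2.5 -0.5  0.6] yaw-press -0.001 tilt -1.000 w 0.039 [ 0.61  0.15 -0.78  1.64  0.11  1.4  -0.92]
t 7.20 press-frame tcp [-0.0385 -0.001   0.3   ] F [-3.2  2.   4.3] yaw-press -0.001 tilt -1.000 w 0.039 [ 0.54  0.21 -0.8   1.53  0.15  1.46 -1.  ]
```

```bash
S='python3 -c "from h import *; from bench import r; st(r)"'
python3 -m pendant '[[0.013,0,-0.007,0],[0.013,0,-0.006,0],[0.013,0,-0.005,0],[0.012,0,-0.004,0],[0.01,0,-0.002,0]]' >/dev/null; eval $S
python3 -m pendant '[[0,0,0,0],[0,0,0,0],[0,0,0,0],[-0.02,0,0,0],[-0.03,0,0,0],[-0.04,0,0,0],[-0.04,0,0,0]]' >/dev/null; eval $S
python3 -c "
from h import *; from bench import r
c=r.camera('scene'); cv2.imwrite('pics/s5.png',cv2.resize(c['img'][160:400,170:450,::-1],None,fx=2.5,fy=2.5,interpolation=2))"
```

```text
t 7.62 press-frame tcp [ 0.0236 -0.0007  0.3234] F [ 0.5 -0.2  0.1] yaw-press -0.000 tilt -1.000 w 0.039 [ 0.41  0.33 -0.81  1.37  0.23  1.54 -1.11]
t 8.20 press-frame tcp [-0.1092 -0.0004  0.3224] F [-0.5 -1.   1. ] yaw-press -0.000 tilt -1.000 w 0.039 [ 0.69  0.07 -0.77  1.61  0.05  1.49 -0.82]
```

View pics/s5.png

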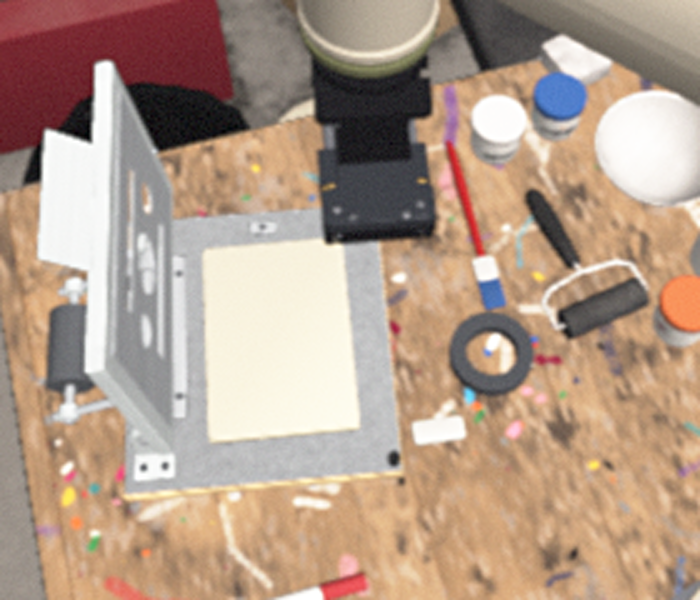

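The frame stands raised at (135,260) in the crop, leaning back. The book is clear on the bed, with corners near (203,250), (210,441), (358,428) and (343,238). The back stop is at (179,335) and the side stop at (263,227).

```bash
cat >> h.py <<'E'
def book(r,cams=("scene","top"),show=True):
    p=np.load("press.npy"); out={}
    for n in cams:
        c=r.camera(n); d=r.outline_of("sketchbook",n)
        if not d: print(n,"none"); continue
        m=d[0]["mask"].astype(np.uint8); k=cv2.findContours(m,0,1)[0]; k=max(k,key=cv2.contourArea)[:,0]
        W=np.array([ray(c,u,.041) for u in k.astype(float)])
        L=R.from_euler("z",-p[2]).apply(W-[p[0],p[1],0])[:,:2]*1e3
        b=cv2.minAreaRect(L.astype(np.float32)); print(n,"score %.2f"%d[0]["score"],"rect c %s size %s ang %.2f"%(np.round(b[0],1),np.round(b[1],1),b[2]), "corners",cv2.boxPoints(b).round(0).astype(int).tolist())
        out[n]=c
    return out
E
python3 - <<'E'
from h import *; from bench import r
o=book(r); c=o["scene"]; p=np.load("press.npy")
toP=lambda uv,z:(R.from_euler("z",-p[2]).apply(ray(c,np.array(uv)/2.5+[170,160],z)-[p[0],p[1],0])*1e3).round(1)
for n,uv,z in [("bed FL -130,145",(403,475),.03),("bed BL -? 145",(125,494),.03),("book FL",(358,428),.041),("BL",(210,441),.041),("BR",(203,250),.041),("FR",(343,238),.041),("backstop L end 70,85",(178,417),.037),("R end 70,-85",(178,257),.037),("side -10,-115",(263,233),.037)]: print(n,toP(uv,z))
cv2.imwrite("pics/t5.png",cv2.resize(o["top"]["img"][130:380,150:490,::-1],None,fx=2.3,fy=2.3,interpolation=2))
E
```

```text
scene score 0.82 rect c [-18.5   1.9] size [141.8 207. ] ang 1.66 corners [[-92, 103], [-86, -104], [55, -99], [49, 107]]
top none
bed FL -130,145 [-128.6  147.6   30. ]
bed BL -? 145 [126.8 143.6  30. ]
book FL [-90.4 102.8  41. ]
BL [ 47.3 103.7  41. ]
BR [ 51.4 -96.9  41. ]
FR [-90.7 -98.8  41. ]
backstop L end 70,85 [77.4 76.4 37. ]
R end 70,-85 [ 77.2 -93.1  37. ]
side -10,-115 [  -9.5 -113.5   37. ]Traceback (most recent call last):
  File "<stdin>", line 5, in <module>
KeyError: 'top'
```

```bash
S='python3 -c "from h import *; from bench import r; st(r)"'
python3 -m pendant '[[-0.021,0,0,0],[0,0,0.039,0],[0,0,0.039,0],[0,0,0.039,0],[0,0,0.039,0],[0,0,0.039,0],[0,0,0.03,0],[0,0,0.015,0]]' 1 >/dev/null
python3 -m pendant '[[0,0,0.01,0],[0,0,0.006,0],[0,0,0,0],[0,0,0,0]]' >/dev/null; eval $S
python3 - <<'E'
from h import *; from bench import r
book(r); c=r.camera("top")
cv2.imwrite("pics/t5.png",cv2.resize(c["img"][130:380,150:490,::-1],None,fx=2.3,fy=2.3,interpolation=2))
E
```

```text
t 9.45 press-frame tcp [-0.1275 -0.001   0.0678] F [ 0.2 -1.2 -0.1] yaw-press 0.000 tilt -1.000 w 0.087 [ 0.64  0.28 -0.74  1.97  0.23  0.97 -0.94]
scene score 0.75 rect c [-18.2   2.8] size [140.3 204.1] ang 1.09 corners [[-90, 103], [-86, -101], [54, -98], [50, 106]]
top score 0.74 rect c [-8.5  0.6] size [123.6 203.8] ang 2.00 corners [[-74, 100], [-67, -103], [57, -99], [50, 105]]
```

View pics/t5.png

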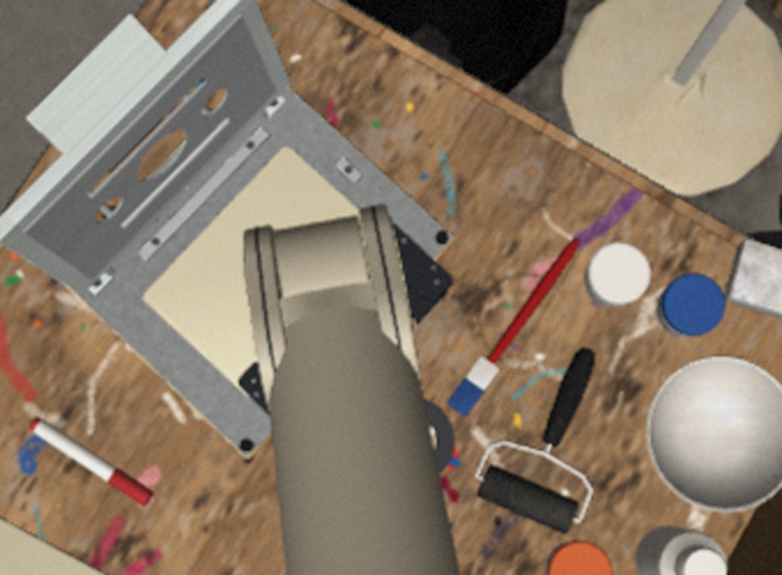

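The top view shows the raised frame at the upper left. The book on the bed has its left corner at (148,295), and the gripper stands at its front edge. I lower the fingers and push toward the back stop.

```bash
S='python3 -c "from h import *; from bench import r; st(r)"'
python3 -m pendant '[[0,0,0.009,0],[0,0,0.007,0],[0,0,0.005,0],[0,0,0,0],[0,0,0,0]]' >/dev/null; eval $S
python3 -m pendant '[[0.008,0,0,0],[0.008,0,0,0],[0.008,0,0,0],[0.006,0,0,0],[0,0,0,0]]' >/dev/null; eval $S
python3 -m pendant '[[0.004,0,0,0],[0.004,0,0,0],[0.003,0,0,0],[0,0,0,0]]' >/dev/null; eval $S
```

```text
t 10.12 press-frame tcp [-0.1286 -0.0004  0.0455] F [ 0.3 -0.8 -0.1] yaw-press -0.000 tilt -1.000 w 0.087 [ 0.62  0.32 -0.72  1.99  0.26  0.93 -0.97]
t 10.53 press-frame tcp [-0.0964 -0.0004  0.0463] F [-0.4 -0.5  0.3] yaw-press 0.002 tilt -1.000 w 0.087 [ 0.56  0.36 -0.72  1.94  0.29  0.95 -1.03]
t 10.87 press-frame tcp [-0.0868 -0.0007  0.0461] F [-1.1  0.6 -0. ] yaw-press 0.000 tilt -1.000 w 0.087 [ 0.54  0.38 -0.72  1.92  0.3   0.96 -1.05]
```

```bash
S='python3 -c "from h import *; from bench import r; st(r)"'
python3 -m pendant '[[0.002,0,0,0],[0.002,0,0,0],[0,0,0,0]]' >/dev/null; eval $S
python3 -m pendant '[[0.001,0,0,0],[0.001,0,0,0],[0,0,0,0]]' >/dev/null; eval $S
python3 -m pendant '[[0.001,0,0,0],[0.001,0,0,0],[0,0,0,0]]' >/dev/null; eval $S
```

```text
t 11.12 press-frame tcp [-0.0832 -0.0008  0.0461] F [ 0.4 -0.7 -0.2] yaw-press -0.000 tilt -1.000 w 0.087 [ 0.54  0.38 -0.72  1.91  0.3   0.96 -1.06]
t 11.37 press-frame tcp [-0.0813 -0.0008  0.0461] F [-0.4 -0.8  0.8] yaw-press -0.000 tilt -1.000 w 0.087 [ 0.53  0.38 -0.72  1.91  0.31  0.96 -1.06]
t 11.62 press-frame tcp [-0.08  -0.001  0.046] F [-3.5  0.   1.6] yaw-press -0.000 tilt -1.000 w 0.087 [ 0.53  0.39 -0.72  1.91  0.31  0.96 -1.07]
```

```bash
S='python3 -c "from h import *; from bench import r; st(r)"'
python3 -m pendant '[[0.001,0,0,0],[0.001,0,0,0],[0,0,0,0]]' >/dev/null; eval $S
python3 -c "
from h import *; from bench import r; book(r)"
```

```text
t 11.87 press-frame tcp [-0.0795 -0.0012  0.0457] F [-10.2  -0.7   6.1] yaw-press -0.001 tilt -1.000 w 0.087 [ 0.53  0.39 -0.72  1.9   0.31  0.96 -1.07]
scene score 0.78 rect c [0.8 1.2] size [204.  138.3] ang 89.76 corners [[-69, -101], [70, -101], [70, 103], [-68, 103]]
top score 0.87 rect c [23.5 60.5] size [81.3 95.3] ang 89.78 corners [[-24, 20], [71, 20], [71, 101], [-24, 101]]
```

```bash
S='python3 -c "from h import *; from bench import r; st(r)"'
python3 -m pendant '[[-0.012,0,0,0],[-0.008,0,0,0],[0,0,-0.03,0],[0,0,-0.03,0],[0,-0.035,0,0],[0,-0.035,0,0],[0.03,-0.035,0,0],[0.03,-0.03,0,0]]' 0 >/dev/null
python3 -m pendant '[[0.02,0,0,0],[0.007,0,0,0],[0,0,0,0],[0,0,0,0]]' >/dev/null; eval $S
python3 -c "
from h import *; from bench import r; book(r)"
```

```text
t 13.07 press-frame tcp [-0.0145  0.13    0.1057] F [ 0.5 -1.1 -0. ] yaw-press -0.001 tilt -1.000 w 0.015 [ 0.41  0.25 -0.87  1.94  0.22  1.05 -1.29]
scene score 0.63 rect c [-58.  72.] size [64.9 25.9] ang 86.81 corners [[-73, 40], [-47, 39], [-43, 104], [-69, 105]]
top score 0.71 rect c [0.3 0.1] size [141.  200.5] ang 0.27 corners [[-71, 100], [-70, -101], [71, -100], [70, 101]]
```

```bash
S='python3 -c "from h import *; from bench import r; st(r)"'
python3 -m pendant '[[0.007,-0.005,0.02,0],[0,0,0.02,0],[0,0,0.012,0],[0,0,0.006,0],[0,0,0.002,0],[0,0,0,0]]' >/dev/null; eval $S
python3 -m pendant '[[0,0.006,0,0],[0,0.006,0,0],[0,0.005,0,0],[0,0,0,0],[0,0,0,0]]' >/dev/null; eval $S
python3 -m pendant '[[0,0.005,0,0],[0,0.005,0,0],[0,0.004,0,0],[0,0,0,0]]' >/dev/null; eval $S
```

```text
t 13.77 press-frame tcp [-0.007   0.1351  0.0461] F [0.5 0.3 0.4] yaw-press -0.001 tilt -1.000 w 0.000 [ 0.34  0.35 -0.83  1.97  0.32  0.95 -1.39]
t 14.18 press-frame tcp [-0.0068  0.1177  0.0463] F [-0.2 -1.  -1.2] yaw-press -0.001 tilt -1.000 w 0.000 [ 0.35  0.37 -0.82  1.95  0.33  0.96 -1.36]
t 14.52 press-frame tcp [-0.0068  0.1033  0.046 ] F [-0.2 -0.1 -0.7] yaw-press -0.001 tilt -1.000 w 0.001 [ 0.36  0.39 -0.81  1.93  0.34  0.96 -1.34]
```

```bash
S='python3 -c "from h import *; from bench import r; st(r)"'
python3 -m pendant '[[0,0.001,0,0],[0,0.001,0,0],[0,0,0,0]]' >/dev/null; eval $S
python3 -m pendant '[[0,0.001,0,0],[0,0.001,0,0],[0,0,0,0]]' >/dev/null; eval $S
python3 -m pendant '[[0,0.001,0,0],[0,0,0,0]]' >/dev/null; eval $S
python3 -c "
from h import *; from bench import r; book(r)"
```

```text
t 14.77 press-frame tcp [-0.0068  0.1024  0.046 ] F [0.3 0.1 0.4] yaw-press -0.000 tilt -1.000 w 0.000 [ 0.36  0.39 -0.81  1.93  0.34  0.96 -1.34]
t 15.02 press-frame tcp [-0.0069  0.1002  0.046 ] F [-0.5  0.8 -0.6] yaw-press -0.000 tilt -1.000 w 0.000 [ 0.37  0.39 -0.81  1.93  0.34  0.96 -1.34]
t 15.18 press-frame tcp [-0.0069  0.0992  0.046 ] F [-0.9  1.2 -0.6] yaw-press -0.000 tilt -1.000 w 0.001 [ 0.37  0.39 -0.81  1.93  0.34  0.96 -1.34]
scene score 0.71 rect c [-55.   56.2] size [27.2 73.8] ang 0.38 corners [[-69, 93], [-68, 19], [-41, 19], [-42, 93]]
top score 0.90 rect c [ -0.5 -10.7] size [199.9 142.8] ang 89.78 corners [[-72, -110], [71, -111], [71, 89], [-71, 90]]
```

```bash
S='python3 -c "from h import *; from bench import r; st(r)"'
python3 -m pendant '[[0,0.001,0,0],[0,0.001,0,0],[0,0,0,0]]' >/dev/null; eval $S
python3 -m pendant '[[0,0.001,0,0],[0,0,0,0]]' >/dev/null; eval $S
python3 -m pendant '[[0,0.001,0,0],[0,0,0,0]]' >/dev/null; eval $S
python3 -m pendant '[[0,0.001,0,0],[0,0,0,0]]' >/dev/null; eval $S
```

```text
t 15.63 press-frame tcp [-0.0068  0.0971  0.0461] F [ 0.2 -0.4 -0.3] yaw-press -0.000 tilt -1.000 w 0.001 [ 0.37  0.39 -0.8   1.93  0.34  0.96 -1.33]
t 15.80 press-frame tcp [-0.0068  0.0961  0.046 ] F [-0.3  0.7  0.4] yaw-press -0.000 tilt -1.000 w 0.000 [ 0.37  0.39 -0.8   1.92  0.34  0.96 -1.33]
t 15.97 press-frame tcp [-0.0068  0.0952  0.046 ] F [ 0.2  1.7 -0.6] yaw-press -0.000 tilt -1.000 w 0.000 [ 0.37  0.4  -0.8   1.92  0.34  0.97 -1.33]
t 16.13 press-frame tcp [-0.0068  0.0941  0.046 ] F [-0.9  0.9  0.6] yaw-press -0.000 tilt -1.000 w 0.000 [ 0.37  0.4  -0.8   1.92  0.34  0.97 -1.33]
```

```bash
S='python3 -c "from h import *; from bench import r; st(r)"'
python3 -m pendant '[[0,0.001,0,0],[0,0,0,0]]' >/dev/null; eval $S
python3 -m pendant '[[0,0.001,0,0],[0,0,0,0]]' >/dev/null; eval $S
python3 -c "
from h import *; from bench import r; book(r,('top',))"
```

```text
t 16.30 press-frame tcp [-0.0068  0.0933  0.046 ] F [0.8 1.1 0.2] yaw-press -0.000 tilt -1.000 w 0.000 [ 0.37  0.4  -0.8   1.92  0.34  0.97 -1.33]
t 16.47 press-frame tcp [-0.0068  0.0931  0.046 ] F [-1.4  5.2  2.5] yaw-press 0.000 tilt -1.000 w 0.000 [ 0.37  0.4  -0.8   1.92  0.34  0.97 -1.33]
top score 0.56 rect c [  0.7 -16.6] size [199.6 143.6] ang 89.71 corners [[-72, -116], [72, -117], [73, 83], [-71, 84]]
```

```bash
S='python3 -c "from h import *; from bench import r; st(r)"'
python3 -m pendant '[[0,0.001,0,0],[0,0,0,0],[0,0,0,0]]' >/dev/null; eval $S
python3 -m pendant '[[0,-0.01,0,0],[0,-0.02,0,0],[0,0,-0.02,0],[0,0,-0.035,0],[0,0,-0.035,0],[-0.03,0.01,0,0],[-0.035,0.035,0,0],[-0.035,0.04,0,0]]' 1 >/dev/null
python3 -m pendant '[[-0.012,0.038,0,0],[0,0.005,0,0],[0,0,0,0],[0,0,0,0]]' >/dev/null; eval $S
python3 -c "
from h import *; from bench import r; book(r)"
```

```text
t 16.82 press-frame tcp [-0.0067  0.0931  0.046 ] F [-1.4  8.5  5.5] yaw-press 0.001 tilt -1.000 w 0.001 [ 0.37  0.4  -0.8   1.92  0.34  0.97 -1.33]
t 17.82 press-frame tcp [-0.1054  0.0079  0.1359] F [0.3 0.5 0.1] yaw-press -0.001 tilt -1.000 w 0.072 [ 0.65  0.21 -0.79  1.89  0.16  1.11 -0.94]
scene score 0.77 rect c [  0.8 -15.1] size [208.7 143. ] ang 89.82 corners [[-71, -119], [72, -120], [73, 89], [-70, 89]]
top score 0.93 rect c [ 37.1 -71. ] size [91.9 63.9] ang 89.77 corners [[5, -117], [69, -117], [69, -25], [5, -25]]
```

```bash
S='python3 -c "from h import *; from bench import r; st(r)"'
python3 -m pendant '[[0,0.02,0.02,0],[0,0,0.025,0],[0,0,0.02,0],[0,0,0.014,0],[0,0,0.008,0],[0,0,0.003,0],[0,0,0,0]]' >/dev/null; eval $S
python3 -m pendant '[[0.006,0,0,0],[0.006,0,0,0],[0.005,0,0,0],[0.003,0,0,0],[0,0,0,0]]' >/dev/null; eval $S
python3 -m pendant '[[0.002,0,0,0],[0.001,0,0,0],[0,0,0,0]]' >/dev/null; eval $S
python3 -m pendant '[[0.001,0,0,0],[0.001,0,0,0],[0,0,0,0]]' >/dev/null; eval $S
```

```text
t 18.60 press-frame tcp [-0.1054 -0.012   0.046 ] F [-0.4  0.9 -0.1] yaw-press 0.001 tilt -1.000 w 0.087 [ 0.59  0.37 -0.73  1.93  0.3   0.95 -1.01]
t 19.02 press-frame tcp [-0.0845 -0.0124  0.0465] F [ 0.4 -0.6  0.5] yaw-press 0.001 tilt -1.000 w 0.087 [ 0.55  0.4  -0.73  1.89  0.32  0.97 -1.05]
t 19.27 press-frame tcp [-0.0826 -0.0125  0.0461] F [-0.3 -0.5 -0.4] yaw-press -0.000 tilt -1.000 w 0.087 [ 0.55  0.4  -0.72  1.89  0.32  0.97 -1.06]
t 19.52 press-frame tcp [-0.0806 -0.0125  0.0461] F [ 0.1  0.7 -0.2] yaw-press -0.000 tilt -1.000 w 0.087 [ 0.55  0.41 -0.72  1.89  0.32  0.97 -1.06]
```

```bash
S='python3 -c "from h import *; from bench import r; st(r)"'
python3 -m pendant '[[0.001,0,0,0],[0.001,0,0,0],[0,0,0,0]]' >/dev/null; eval $S
python3 -m pendant '[[0.001,0,0,0],[0.0005,0,0,0],[0,0,0,0]]' >/dev/null; eval $S
```

```text
t 19.77 press-frame tcp [-0.0797 -0.0125  0.0458] F [-5.8  0.   2.3] yaw-press -0.000 tilt -1.000 w 0.087 [ 0.54  0.41 -0.72  1.88  0.33  0.97 -1.06]
t 20.02 press-frame tcp [-0.0794 -0.0126  0.0456] F [-9.6  0.9  4.8] yaw-press -0.001 tilt -1.000 w 0.087 [ 0.54  0.41 -0.72  1.88  0.33  0.97 -1.07]
```

```bash
S='python3 -c "from h import *; from bench import r; st(r)"'
python3 -m pendant '[[-0.005,0,0,0],[-0.012,0,0,0],[-0.015,0,0,0],[0,0,-0.03,0],[0,0,-0.04,0],[0,0,-0.04,0],[0,0,-0.04,0],[0,0,-0.04,0]]' >/dev/null
python3 -m pendant '[[-0.03,0.02,-0.03,0],[-0.03,0.03,0,0],[-0.03,0.03,0,0],[-0.03,0.03,0,0],[-0.03,0.02,0,0],[-0.03,0.02,0,0],[0,0,0,0],[0,0,0,0]]' >/dev/null; eval $S
python3 - <<'E'
from h import *; from bench import r
o=book(r); p=np.load("press.npy")
a=o["top"]["img"][160:290,170:340,::-1]; b=o["scene"]["img"][210:370,170:350,::-1]
a=cv2.resize(a,(510,390),interpolation=2); b=cv2.resize(b,(540,480),interpolation=2)
cv2.imwrite("pics/t9.png",cv2.resize(o["top"]["img"][130:380,150:490,::-1],None,fx=2.3,fy=2.3,interpolation=2))
cv2.imwrite("pics/s9.png",cv2.resize(o["scene"]["img"][215:365,170:350,::-1],None,fx=4,fy=4,interpolation=2))
E
```

```text
t 21.35 press-frame tcp [-0.2868 -0.1594  0.2622] F [ 0.9  0.1 -0.1] yaw-press -0.005 tilt -1.000 w 0.087 [ 0.93  0.23 -0.62  1.57  0.13  1.39 -0.45]
scene score 0.74 rect c [  1.8 -14.6] size [143.7 208.5] ang 0.64 corners [[-71, 89], [-69, -120], [75, -118], [72, 90]]
top score 0.90 rect c [  0.3 -15.7] size [143.1 204.4] ang 0.38 corners [[-72, 86], [-71, -118], [73, -117], [71, 87]]
```

View pics/t9.png

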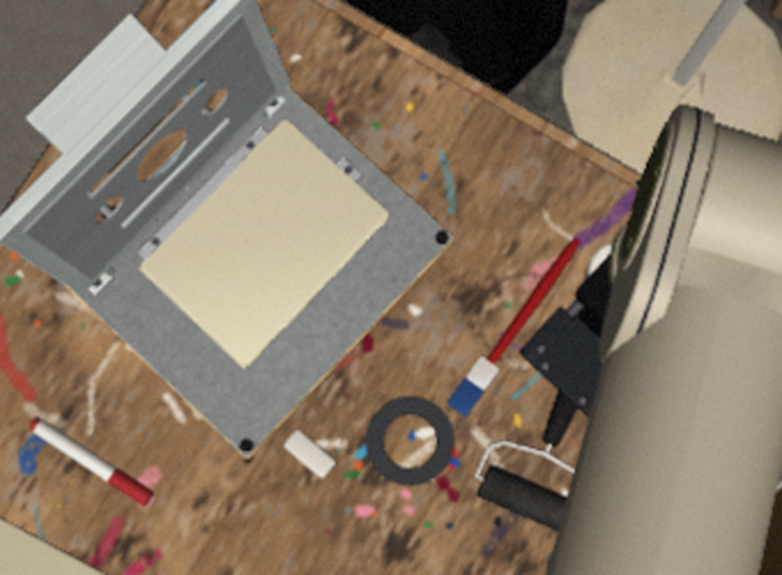

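View pics/s9.png

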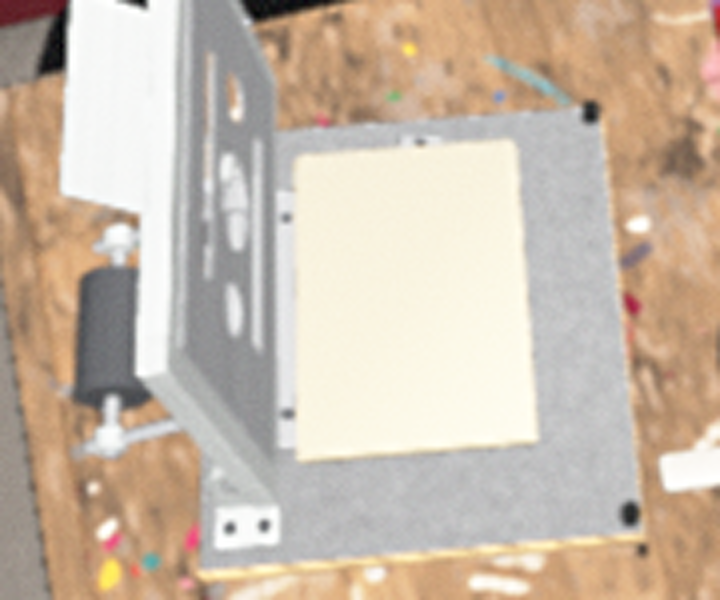

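Both views show the frame standing and the book flush along the back stop (edge at about x=295 px in the scene crop) and against the side stop at (420,140). The tape, eraser, brush and pen are where they started. I'm handing in.

```bash
python3 -c "
from bench import r; print(r.close_job())"
```

```text
the job is handed in; nothing more can be done
None
```

I handed the job in at about 21 s of robot time. The stencil frame is standing raised, and in both camera views the sketchbook sits square against the back and side stops. The bystanders I could see hadn't moved. The arm hid the ink roller and pots in the last picture, but it never went near them low down.

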